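# Park the captive lock screw and open the chocolate display case

## Robot

A 7-joint arm with a two-finger parallel gripper is mounted at the origin on the work surface. World frame = base frame: x ahead of the robot, y to its left, z up, the work surface at z = 0. Lengths are in m, angles in rad, forces in N, time in s.
With the tool pointing down it reaches from about 0.35 to 0.9 m from the base axis. Payload 8.1 kg.
Tool frame: the origin (TCP) lies midway between the tips of the shut fingers; the grasp point (between the pads) lies 19 mm behind it (robot.tcp_to_grasp is the z of the grasp point in the tool frame, in m); z points along the fingers, x is the direction in which the jaws open and shut, and the axes are right-handed (so a half turn about z gives the same grasp; the last joint's range is limited). The gripper opens to 92 mm and grips with 3 to 60 N. Pads are 19 mm wide; open, the fingers measure 130 mm over their backs; the gripper's body (75 mm by 190 mm) begins 47 mm behind the grasp point.
Start: joints at [1.199, 0.434, 0.025, 1.573, -0.012, 1.134, -0.075], TCP at [0.166, -0.603, 0.227] pointing down, gripper open.
Joint ranges: [-2.62, 2.62], [-0.44, 2.09], [-1.27, 1.32], [0.08, 2.57], [-1.32, 4.46], [0.12, 2], [-2.74, 2.74]. Speed limits (rad/s): [2.22, 2.22, 3.01, 3.01, 3.14, 3.14, 3.14].

## Interface

Orientations are given as a unit quaternion [w, x, y, z].
In Python, from bench import sensors, viewer, job, robot gives the robot as it stands.
- The arm moves only by the tool apply_moves, never from a script. Its argument "series" is a list that holds one entry, the list of rows, each a list of 7 numbers: the shift along the tool's x, y, z in cm, then the turn, a rotation vector about the tool's x, y, z in degrees, then the finger opening in cm, from 0 to 9.18. A call has 1 to 20 rows; each row shifts and turns the commanded pose from where the row before left it, along the tool's axes as they then stand; what a row does not reach is not made up. A row lasts 1/8 s, in which the tool goes at most 62.5 mm and 10.7 degrees, less where a joint would pass 70% of its speed; a pose out of reach is approached as far as the arm can. A call is refused whole if a number of a shift passes 6.25 or a number of a turn 10.7, either way. A call with a gripper value outside its range is refused whole. The fingers move at their own pace and stop on an object; the grip force is fixed at half the most. Time passes only in rows, so rows that do not move let the fingers close. It gives the time, the measured TCP pose, the force and the opening at its end, in the units of the state.
- sensors.sense(): the state, without advancing time (a new reading comes with each control period).
- viewer.snapshot(name): name is "scene" or "top" or "wrist"; returns a dict with "frame" (400x640x3 uint8, red, green, blue), "fx", "fy", "cx", "cy" (pixels), "world_from_camera" (4x4, takes a point from camera to world coordinates); the wrist camera has in their place "T_tool_cam" (4x4, takes a point from camera to tool coordinates, whose origin is the TCP and whose axes are the tool frame's). Camera axes: x right, y down, z forward; pixel columns grow to the right and rows downward; lengths in m; the calibration is good to about 2 mm. A picture is of the moment at which its call begins: read the wrist's pose just before it. There is no depth.
- job.hand_in(): hands the job in, once; it reports no verdict.
The state is a dict: "time_s": time; "q": joint angles; "joint_vel": joint speeds; "effort": joint torques, N m; "eef_pos": TCP position; "tcp_rot": TCP orientation; "contact_force": force on the tool from outside, world axes, zero at the start; "wrist_torque": the same for the moment, N m; "opening": opening from 0.0 (shut) to 1.0 (fully open).
Only numpy, scipy, OpenCV 4.12 (cv2) and the standard library are available. Lean on these libraries where they do the work, as an engineer would, in place of code of your own. Each camera call takes 0.05 s, during which the arm holds its last target. There are 200 camera calls.

## Task

Open the chocolate display case: gently pull its captive lock screw up against the spring until you feel it come up against its stop, then, keeping it raised, wind it a good third of a turn (about 120 degrees) anticlockwise so that the thread holds it up, and slide the clear lid all the way open. Never force the thread, either by yanking at the stop or by turning before it is clear, and do not disturb the jar, the ribbon spool or the gift box standing round the case.

Things in the scene. Friction and masses are not known exactly. Their poses are not given: they have to be found in the camera images.
- case: display case fixed to the table: a white tray of chocolates 200 mm (x) by 350 mm (y), with a clear sliding lid between wooden rails whose tops are 66 mm above the table. Origin: under its middle, on the table. Its y axis runs lengthwise, from the screw's end (-y) to the end over which the lid slides out (+y); z up
- screw_axis (a point): centre of the top of the aluminium screw housing (58 x 48 mm, top 108 mm above the table) on the case's -y end. The thread hidden in it leaves 2 mm of up-and-down play and climbs 12 mm per turn (1.9 mm per rad) anticlockwise. It must never bear more than 18 N, the spring's own load included: pull at the stop beyond the spring's, push, or turning force at 12 mm radius
- screw_grip (a point): middle of the screw's dark steel bar head, on its axis, 136 mm above the table when down. Bar: 46 mm long (this point's x axis), 12 mm thick (y axis), 32 mm high (116 to 148 mm above the table when down), on a 10 mm stem; z up. The point rises and turns with the screw
- screw_lift (a joint): how far the screw is pulled up (m); 0 = down, locking the lid. A spring pulls it down with 4 N at 0, 0.15 N more per mm. The thread's catch is hidden and differs: 5 to 20 mm up; 2 mm above it comes a firm stop (1 mm of give per 14 N), to be felt. Below the catch the screw jams after 0.1 rad of turn; above it, it turns into the thread. Let go there, it rests in the thread and stays
- screw_turn (a joint): turn of the screw (rad), anticlockwise from above positive. 0 = as found, bar along the case's x axis. It is in the thread from about 0.4 rad, and the thread ends at about 2.8 rad; more than 1.9 rad counts as parked. Turning takes about 0.1 N m. Once in the thread the bar can be let go and gripped again
- lid (a joint): how far the lid is slid open (m) along the case's +y axis: 0 shut, 0.11 fully open at its end stop; it slides against 2.5 N of friction and stays where left. Locked while the screw is down
- lid_handle (a point): grip point on the lid's wooden bar handle, 88 mm above the table. The bar stands across the lid: 70 mm along the case's x axis, 14 mm thick along y (the sliding direction), 42 mm high, from 63 to 105 mm above the table; 180 mm from the screw's axis when shut
- jar: bystander: a jar 56 mm across, 85 mm high; origin under its centre
- spool: bystander: a cardboard ribbon spool 60 mm across, 36 mm high; origin under its centre
- gift_box: bystander: a white gift box 100 x 85 x 45 mm; origin under its centre

How it is judged:
By the outcome, as a careful person would: the job done as asked, in the order asked, and still so for the second after the job is handed in, with the robot touching nothing.
It also fails if it takes over 72 s, if anything falls off the work surface, if the arm or the gripper's body presses on something with over 40 N, if the wrist force passes 120 N, or if a joint passes its speed limit or range.

## Working session

There is one attempt and no reset: what is moved stays moved. The work goes in short steps, Python scripts to look and compute and a tool call to move; the robot and the scene stay as the last step left them, time stands still between calls to the robot, and variables do not carry over. Pictures are saved under pics/ and viewed, about 8 in all and at most 12, crops included, and the job is handed in when it is done.

Besides the shell and the picture viewer there is one more tool, called after "Emit:" as name(argument=value, ...) on one line, values as JSON. apply_moves: Moves the arm, as the interface text tells. Its arguments: {"type":"object","properties":{"series":{"type":"array","items":{"type":"array","items":{"type":"array","items":{"type":"number"}}}}},"required":["series"]}

```bash
mkdir -p pics; ls
python3 - <<'E'
from bench import sensors, viewer, job, robot
import cv2,numpy as np
print(sensors.sense()); print(robot.tcp_to_grasp)
for n in("scene","top"):
    s=viewer.snapshot(n); cv2.imwrite(f"pics/{n}0.png",s["frame"][:,:,::-1])
    print(n,s["fx"],s["cx"],s["cy"],np.round(s["world_from_camera"],4).tolist())
s=viewer.snapshot("wrist");print(s["fx"],s["cx"],s["cy"],np.round(s["T_tool_cam"],4).tolist())
E
```

```text
pics
{'time_s': 0.0, 'q': array([ 1.19943505,  0.43520257,  0.02497385,  1.5741134 , -0.011579  ,
        1.13398166, -0.07509892]), 'joint_vel': array([ 0.00038168, -0.00177579,  0.0007309 ,  0.00033118,  0.00101349,
       -0.00014899,  0.00133101]), 'effort': array([-2.25429089e-04, -6.67851448e+01,  9.84904021e-01, -3.14448452e+01,
       -6.04968402e-02,  4.29510023e-02,  2.35551943e-04]), 'eef_pos': array([ 0.16576137, -0.60208437,  0.22595136]), 'tcp_rot': array([-4.06364595e-04,  7.95448933e-01, -6.06020120e-01, -6.66013504e-04]), 'contact_force': array([ 0.39030158,  0.33199888, -0.43493455]), 'wrist_torque': array([0.02255898, 0.01502059, 0.01907501]), 'opening': 0.9998750664330373}
-0.0188
scene 405.8545357906842 327.18161481343077 195.03724061236255 [[0.7311, 0.5038, -0.4601, 1.0813], [0.6822, -0.5495, 0.4824, -0.4708], [-0.0098, -0.6665, -0.7454, 0.8022], [0.0, 0.0, 0.0, 1.0]]
top 504.99447796564345 316.331713671065 208.26379601554066 [[-0.0321, -0.9785, 0.2036, 0.4612], [-0.9995, 0.0314, -0.0065, -0.023], [-0.0, -0.2038, -0.979, 0.9578], [0.0, 0.0, 0.0, 1.0]]
296.55910837532696 319.2545934901004 196.53312440280288 [[1.0, -0.0006, -0.0012, -0.0003], [0.0009, 0.9631, 0.2691, -0.0716], [0.001, -0.2691, 0.9631, -0.1584], [0.0, 0.0, 0.0, 1.0]]
```

View pics/top0.png

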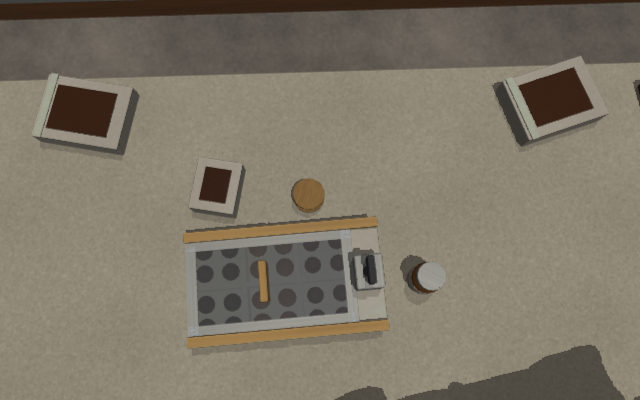

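View pics/scene0.png

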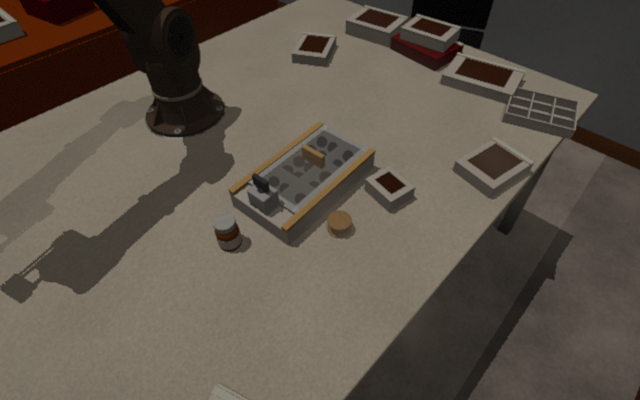

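The top view shows the screw bar at about (370,270), lid handle bar (263,281), jar (429,277), spool (308,195) and gift box (217,187). The case's +y runs image-left. The scene view agrees with this.

```bash
cat > h.py <<'E'
from bench import sensors, viewer, job, robot
import cv2,numpy as np
from scipy.spatial.transform import Rotation as R
def T_tool():
    s=sensors.sense(); T=np.eye(4); T[:3,:3]=R.from_quat(s["tcp_rot"],scalar_first=True).as_matrix(); T[:3,3]=s["eef_pos"]; return T,s
def snap(n,f=None):
    T,_=T_tool(); s=viewer.snapshot(n)
    if n=="wrist": s["world_from_camera"]=T@s["T_tool_cam"]
    if f: cv2.imwrite("pics/"+f,s["frame"][:,:,::-1])
    return s
def ray(s,u,v,z):
    W=np.array(s["world_from_camera"]); d=W[:3,:3]@[(u-s["cx"])/s["fx"],(v-s["cy"])/s["fy"],1]; return W[:3,3]+d*(z-W[2,3])/d[2]
E
python3 - <<'E'
from h import *
s=snap("top"); hsv=cv2.cvtColor(s["frame"],cv2.COLOR_RGB2HSV)
m=cv2.inRange(hsv,(8,100,90),(25,255,255))
for c in cv2.findContours(m,0,2)[0]:
    if cv2.contourArea(c)>100:
        r=cv2.minAreaRect(c); b=cv2.boxPoints(r)
        z=.036 if abs(r[1][0]-r[1][1])<8 else .105 if max(r[1])<60 else .066
        print(np.round(r[0]),np.round(r[1]),z,[np.round(ray(s,*p,z)[:2],3).tolist() for p in b],np.round(ray(s,*r[0],z),3))
for p in((366,257),(376,257),(366,284),(376,284)):print(ray(s,*p,.148).round(3))
print('jar',ray(s,431,276,.085))
g=cv2.resize(s["frame"][225:315,240:460],None,fx=3.6,fy=3.6,interpolation=2); cv2.imwrite("pics/c1.png",g[:,:,::-1])
E
```

```text
[287. 333.] [ 11. 202.] 0.066 [[0.429, 0.201], [0.449, -0.146], [0.43, -0.146], [0.411, 0.199]] [0.43  0.028 0.066]
[262. 281.] [41.  8.] 0.105 [[0.552, 0.074], [0.552, 0.061], [0.484, 0.057], [0.484, 0.07]] [0.518 0.066 0.105]
[280. 229.] [ 10. 193.] 0.066 [[0.61, 0.21], [0.63, -0.135], [0.611, -0.136], [0.592, 0.208]] [0.611 0.037 0.066]
[308. 195.] [32. 30.] 0.036 [[0.711, 0.013], [0.709, -0.044], [0.647, -0.041], [0.649, 0.014]] [ 0.679 -0.014  0.036]
[ 0.547 -0.106  0.148]
[ 0.547 -0.122  0.148]
[ 0.504 -0.103  0.148]
[ 0.504 -0.119  0.148]
jar [ 0.51764482 -0.22181846  0.085     ]
```

View pics/c1.png

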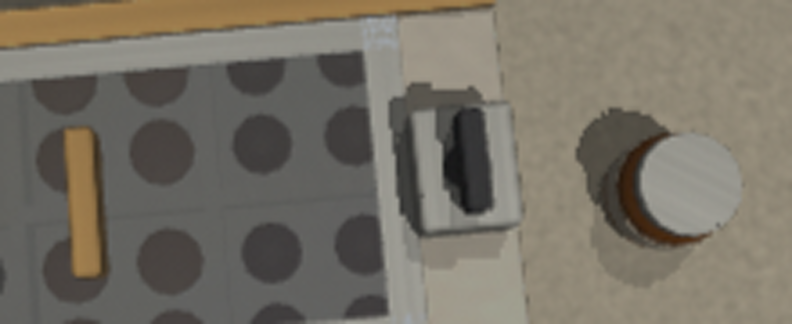

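Rails give a yaw of +3.3°, with the screw axis at about (0.528,-0.1145). The bar and the handle, 180 mm away, agree. Moving above it.

Emit:
apply_moves(series=[[[-1.5, -2, 0, 0, 0, 0, 9.18], [-2.9, -3.7, 0, 0, 0, 0, 9.18], [-3, -3.84, 0, 0, 0, 0, 9.18], [-3, -3.84, 0, 0, 0, 0, 9.18], [-3, -3.84, 0, 0, 0, 0, 9.18], [-3, -3.84, 0, 0, 0, 0, 9.18], [-3, -3.84, 0, 0, 0, 0, 9.18], [-3, -3.84, 0, 0, 0, 0, 9.18], [-3, -3.84, 0, 0, 0, 0, 9.18], [-3, -3.84, 0, 0, 0, 0, 9.18], [-3, -3.84, 0, 0, 0, 0, 9.18], [-3, -3.84, 0, 0, 0, 0, 9.18], [-3, -3.7, 0, 0, 0, 0, 9.18], [0, 0, 0, 0, 0, 6.05, 9.18], [0, 0, 0, 0, 0, 6.05, 9.18], [0, 0, 0, 0, 0, 0, 9.18], [0, 0, 0, 0, 0, 0, 9.18]]])

```text
time_s: 2.33
eef_pos: [0.5274, -0.1152, 0.2267]
tcp_rot: [0.0, 0.728, -0.686, -0.0]
contact_force: [-0.4, 0.5, 1.1]
opening: 1.001
```

Run:
```python
from h import *
T,s=T_tool(); print(T.round(4),s["q"].round(3),s["contact_force"])
w=snap("wrist","w1.png"); W=w["world_from_camera"]
p=np.linalg.inv(W)@[.528,-.1145,.148,1]; print(p[:2]/p[2]*w["fx"]+[w["cx"],w["cy"]])
```

```text
[[ 5.970e-02 -9.982e-01 -1.000e-04  5.274e-01]
 [-9.982e-01 -5.970e-02 -1.000e-04 -1.152e-01]
 [ 1.000e-04  1.000e-04 -1.000e+00  2.267e-01]
 [ 0.000e+00  0.000e+00  0.000e+00  1.000e+00]] [ 0.287  0.311 -0.22   1.767  0.076  1.072 -1.471] [-0.36993439  0.54400144  1.07635001]
[318.93537682 201.80991668]
```

View pics/w1.png

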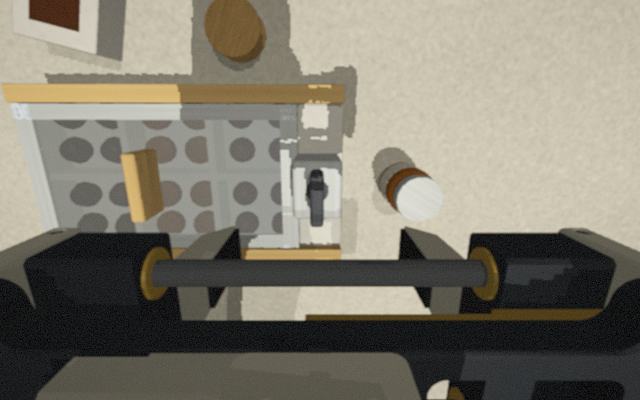

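The wrist view shows the dark bar at about (317,198), where (319,202) was predicted, and the jar at (417,197). Measuring it precisely.

Run:
```python
from h import *
w=snap("wrist"); g=w["frame"].max(2); m=np.zeros_like(g); m[150:232,300:336]=(g[150:232,300:336]<75)*255
c=max(cv2.findContours(m,0,2)[0],key=cv2.contourArea); r=cv2.minAreaRect(c); print(r)
for y in range(164,230,5):
    x=np.where(m[y])[0]; print(y,(x.min(),x.max(),g[y,300:336:2].tolist()) if len(x) else None)
for p in cv2.boxPoints(r): print(ray(w,*p,.148).round(4))
print(ray(w,*r[0],.148),[ray(w,318,v,.148).round(4) for v in(170,226)])
```

```text
((315.0, 188.5), (37.0, 16.0), 90.0)
164 None
169 None
174 (np.int64(310), np.int64(321), [211, 208, 156, 127, 112, 73, 33, 42, 49, 42, 44, 93, 205, 218, 213, 214, 216, 217])
179 (np.int64(310), np.int64(311), [211, 207, 198, 137, 95, 72, 80, 90, 88, 94, 92, 91, 197, 219, 214, 215, 216, 216])
184 (np.int64(308), np.int64(323), [213, 208, 209, 142, 59, 45, 56, 50, 51, 48, 53, 51, 81, 166, 210, 216, 215, 215])
189 (np.int64(307), np.int64(323), [211, 209, 204, 115, 43, 54, 68, 53, 50, 51, 55, 51, 87, 101, 182, 216, 214, 216])
194 (np.int64(307), np.int64(310), [212, 209, 194, 78, 39, 63, 88, 89, 91, 95, 95, 84, 85, 114, 196, 217, 215, 218])
199 (np.int64(310), np.int64(311), [214, 208, 194, 120, 87, 69, 88, 89, 93, 95, 94, 84, 157, 211, 217, 214, 212, 215])
204 (np.int64(310), np.int64(311), [213, 209, 209, 193, 101, 71, 84, 86, 91, 94, 94, 95, 195, 217, 215, 213, 213, 217])
209 None
214 (np.int64(311), np.int64(312), [194, 190, 192, 194, 192, 122, 70, 83, 81, 87, 79, 96, 187, 197, 195, 194, 194, 197])
219 (np.int64(311), np.int64(321), [181, 197, 192, 196, 197, 116, 68, 78, 75, 84, 81, 91, 185, 196, 199, 200, 199, 201])
224 None
229 None
[ 0.5543 -0.1034  0.148 ]
[ 0.5551 -0.1163  0.148 ]
[ 0.5237 -0.1182  0.148 ]
[ 0.5229 -0.1048  0.148 ]
[ 0.53925622 -0.11066093  0.148     ] [array([ 0.5548, -0.1122,  0.148 ]), array([ 0.5065, -0.115 ,  0.148 ])]
```

Emit:
apply_moves(series=[[[-0.17, -0.16, 2.5, 0, 0, 0, 9.18], [0, 0, 2.5, 0, 0, 0, 7], [0, 0, 2, 0, 0, 0, 5], [0, 0, 2, 0, 0, 0, 4], [0, 0, 1.2, 0, 0, 0, 4], [0, 0, 0.57, 0, 0, 0, 4], [0, 0, 0, 0, 0, 0, 4], [0, 0, 0, 0, 0, 0, 3]]])

```text
time_s: 3.42
eef_pos: [0.5295, -0.1134, 0.1197]
tcp_rot: [-0.0, 0.727, -0.686, 0.0]
contact_force: [-0.1, -0.4, -0.0]
opening: 0.369
```

Run:
```python
from h import *
T,s=T_tool(); print(T[:3,3],s["contact_force"],s["opening"])
w=snap("wrist","w2.png")
p=np.linalg.inv(w["world_from_camera"])@[.529,-.1135,.148,1]; print(p[:2]/p[2]*w["fx"]+[w["cx"],w["cy"]])
```

```text
[ 0.52949671 -0.11335563  0.11969038] [-0.09779087 -0.39616604 -0.04758993] 0.36868011154157854
[320.11088249 266.83080703]
```

View pics/w2.png

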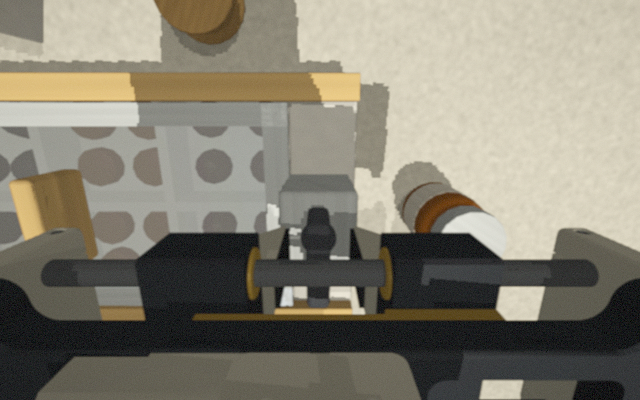

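The wrist view shows the bar centred between the fingers at u≈318, with 320 predicted. Closing the gripper.

Emit:
apply_moves(series=[[[0, 0, 0, 0, 0, 0, 2], [0, 0, 0, 0, 0, 0, 1.2], [0, 0, 0, 0, 0, 0, 0.8], [0, 0, 0, 0, 0, 0, 0.8], [0, 0, 0, 0, 0, 0, 0.8]]])

```text
time_s: 4.1
eef_pos: [0.5291, -0.1129, 0.1192]
tcp_rot: [-0.0, 0.727, -0.686, -0.0]
contact_force: [-1.0, 2.8, 4.4]
opening: 0.129
```

```bash
cat > r.py <<'E'
from h import *
T,s=T_tool(); print(s["time_s"],(T[:3,3]*1e3).round(2),"F",s["contact_force"].round(2),"M",s["wrist_torque"].round(3),"yaw",np.degrees(np.arctan2(T[1,0],T[0,0])).round(2),s["opening"].round(4),s["q"][6])
E
python3 r.py
```

```text
Traceback (most recent call last):
  File "r.py", line 2, in <module>
    T,s=T_tool(); print(s["time_s"],(T[:3,3]*1e3).round(2),"F",s["contact_force"].round(2),"M",s["wrist_torque"].round(3),"yaw",np.degrees(np.arctan2(T[1,0],T[0,0])).round(2),s["opening"].round(4),s["q"][6])
                                                                                                                                                                               ^^^^^^^^^^^^^^^^^^
AttributeError: 'float' object has no attribute 'round'
```

Emit:
apply_moves(series=[[[0, 0, -0.1, 0, 0, 0, 0.8], [0, 0, -0.1, 0, 0, 0, 0.8], [0, 0, -0.1, 0, 0, 0, 0.8], [0, 0, -0.1, 0, 0, 0, 0.8], [0, 0, -0.1, 0, 0, 0, 0.8], [0, 0, 0, 0, 0, 0, 0.8], [0, 0, 0, 0, 0, 0, 0.8]]])

```text
time_s: 4.97
eef_pos: [0.529, -0.113, 0.1241]
tcp_rot: [-0.0, 0.727, -0.686, -0.0]
contact_force: [1.6, 5.0, -4.6]
opening: 0.129
```

```bash
sed -i 's/s\["opening"\].round(4)/round(s["opening"],4)/' r.py; python3 r.py
```

```text
4.975 [ 529.02 -112.98  124.09] F [ 1.56  4.97 -4.64] M [ 1.204 -0.458  0.013] yaw -86.69 0.1288 -1.5127148424684989
```

Emit:
apply_moves(series=[[[-0.02, 0, -0.05, 0, 0, 0, 0.8], [-0.02, 0, -0.05, 0, 0, 0, 0.8], [0, 0, 0, 0, 0, 0, 0.8]]])

```text
time_s: 5.35
eef_pos: [0.529, -0.1129, 0.1251]
tcp_rot: [-0.0, 0.727, -0.686, 0.0]
contact_force: [1.8, 4.3, -5.5]
opening: 0.132
```

```bash
python3 r.py
```

```text
5.35 [ 529.02 -112.94  125.1 ] F [ 1.78  4.33 -5.45] M [ 1.076 -0.47  -0.045] yaw -86.7 0.132 -1.5131286367621286
```

Emit:
apply_moves(series=[[[-0.03, 0, -0.05, 0, 0, 0, 0.8], [-0.03, 0, -0.05, 0, 0, 0, 0.8], [0, 0, 0, 0, 0, 0, 0.8]]])

```text
time_s: 5.72
eef_pos: [0.529, -0.1128, 0.1261]
tcp_rot: [0.0, 0.727, -0.687, 0.0]
contact_force: [1.9, 1.1, -4.7]
opening: 0.124
```

Emit:
apply_moves(series=[[[0, 0, -0.05, 0, 0, 0, 0.8], [0, 0, -0.03, 0, 0, 0, 0.8], [0, 0, 0, 0, 0, 0, 0.8]]])

```text
time_s: 6.1
eef_pos: [0.529, -0.1127, 0.1269]
tcp_rot: [0.0, 0.727, -0.687, 0.0]
contact_force: [2.4, 0.1, -5.5]
opening: 0.133
```

Emit:
apply_moves(series=[[[0, 0, -0.05, 0, 0, 0, 0.8], [0, 0, -0.05, 0, 0, 0, 0.8], [0, 0, 0, 0, 0, 0, 0.8]]])

```text
time_s: 6.48
eef_pos: [0.529, -0.1127, 0.1279]
tcp_rot: [0.0, 0.727, -0.687, 0.0]
contact_force: [2.3, -2.1, -5.8]
opening: 0.128
```

Emit:
apply_moves(series=[[[0.01, 0, -0.05, 0, 0, 0, 0.8], [0.01, 0, -0.05, 0, 0, 0, 0.8], [0, 0, 0, 0, 0, 0, 0.8]]])

```text
time_s: 6.85
eef_pos: [0.529, -0.1127, 0.1288]
tcp_rot: [0.0, 0.727, -0.687, 0.0]
contact_force: [2.2, -2.8, -6.0]
opening: 0.13
```

Emit:
apply_moves(series=[[[0.01, 0, -0.05, 0, 0, 0, 0.8], [0.01, 0, -0.05, 0, 0, 0, 0.8], [0, 0, 0, 0, 0, 0, 0.8]]])

```text
time_s: 7.22
eef_pos: [0.5289, -0.1127, 0.1294]
tcp_rot: [0.0, 0.727, -0.686, -0.0]
contact_force: [4.1, -2.2, -12.7]
opening: 0.128
```

That is the stop: 12.7 N, about 7 N beyond the spring. Easing back into the 2 mm window.

Emit:
apply_moves(series=[[[-0.01, 0, 0.06, 0, 0, 0, 0.8], [0, 0, 0.06, 0, 0, 0, 0.8], [0, 0, 0, 0, 0, 0, 0.8]]])

```text
time_s: 7.6
eef_pos: [0.529, -0.1127, 0.1288]
tcp_rot: [0.0, 0.727, -0.686, 0.0]
contact_force: [2.6, -1.9, -5.2]
opening: 0.132
```

```bash
python3 r.py
```

```text
7.6 [ 528.98 -112.66  128.78] F [ 2.59 -1.91 -5.15] M [-0.695 -0.635 -0.032] yaw -86.71 0.1319 -1.512290101932409
```

Emit:
apply_moves(series=[[[0, -0.02, 0.06, 0, 0, 0, 0.8], [0, 0, -0.01, 0, 0, -3, 0.8], [0, 0, -0.01, 0, 0, -3, 0.8], [0, 0, -0.01, 0, 0, -3, 0.8], [0, 0, 0, 0, 0, 0, 0.8]]])

```text
time_s: 8.22
eef_pos: [0.529, -0.1126, 0.1283]
tcp_rot: [0.0, 0.779, -0.627, -0.0]
contact_force: [1.1, -1.9, -5.1]
opening: 0.129
```

```bash
python3 r.py
```

```text
8.225 [ 529.01 -112.61  128.29] F [ 1.14 -1.91 -5.13] M [-0.541 -0.502  0.075] yaw -77.72 0.1289 -1.3754891857558609
```

Emit:
apply_moves(series=[[[0, 0, -0.017, 0, 0, -5, 0.8], [0, 0, -0.016, 0, 0, -5, 0.8], [0, 0, -0.017, 0, 0, -5, 0.8], [0, 0, 0, 0, 0, 0, 0.8]]])

```text
time_s: 8.72
eef_pos: [0.529, -0.1125, 0.1287]
tcp_rot: [-0.0, 0.854, -0.521, -0.0]
contact_force: [0.6, -0.8, -5.5]
opening: 0.128
```

```bash
python3 r.py
```

```text
8.725 [ 529.   -112.49  128.74] F [ 0.55 -0.75 -5.52] M [-0.435 -0.484  0.061] yaw -62.79 0.1278 -1.1478258900630314
```

Forces look right (spring only, torque low). Continuing.

Emit:
apply_moves(series=[[[0, 0, -0.017, 0, 0, -5, 0.8], [0, 0, -0.016, 0, 0, -5, 0.8], [0, 0, -0.017, 0, 0, -5, 0.8], [0, 0, -0.017, 0, 0, -5, 0.8], [0, 0, -0.016, 0, 0, -5, 0.8], [0, 0, 0, 0, 0, 0, 0.8]]])

```text
time_s: 9.48
eef_pos: [0.5289, -0.1124, 0.1295]
tcp_rot: [-0.0, 0.946, -0.324, -0.0]
contact_force: [2.4, -0.3, -6.3]
opening: 0.131
```

```bash
python3 r.py
```

```text
9.475 [ 528.94 -112.37  129.54] F [ 2.38 -0.33 -6.28] M [-0.196 -0.431  0.089] yaw -37.86 0.1313 -0.7682260361488245
```

Emit:
apply_moves(series=[[[0, 0, -0.017, 0, 0, -5, 0.8], [0, 0, -0.016, 0, 0, -5, 0.8], [0, 0, -0.017, 0, 0, -5, 0.8], [0, 0, -0.017, 0, 0, -5, 0.8], [0, 0, -0.016, 0, 0, -5, 0.8], [0, 0, 0, 0, 0, 0, 0.8]]])

```text
time_s: 10.22
eef_pos: [0.5288, -0.1123, 0.1303]
tcp_rot: [-0.0, 0.994, -0.112, -0.0]
contact_force: [0.5, 0.2, -5.1]
opening: 0.128
```

```bash
python3 r.py
```

```text
10.225 [ 528.8  -112.32  130.3 ] F [ 0.53  0.16 -5.15] M [ 0.006 -0.302  0.028] yaw -12.89 0.1283 -0.3894100717184069
```

Emit:
apply_moves(series=[[[0, 0, -0.017, 0, 0, -5, 0.8], [0, 0, -0.016, 0, 0, -5, 0.8], [0, 0, -0.017, 0, 0, -5, 0.8], [0, 0, -0.017, 0, 0, -5, 0.8], [0, 0, -0.016, 0, 0, -5, 0.8], [0, 0, 0, 0, 0, 0, 0.8]]])

```text
time_s: 10.98
eef_pos: [0.5287, -0.1123, 0.1311]
tcp_rot: [-0.0, 0.994, 0.105, -0.001]
contact_force: [0.0, 1.3, -4.6]
opening: 0.126
```

```bash
python3 r.py
```

```text
10.975 [ 528.66 -112.26  131.07] F [ 0.02  1.27 -4.62] M [ 0.226 -0.113  0.007] yaw 12.09 0.1263 -0.012151717222953724
```

Emit:
apply_moves(series=[[[0, 0, -0.017, 0, 0, -5, 0.8], [0, 0, -0.016, 0, 0, -5, 0.8], [0, 0, -0.017, 0, 0, -5, 0.8], [0, 0, -0.017, 0, 0, -5, 0.8], [0, 0, -0.013, 0, 0, -4, 0.8], [0, 0, 0, 0, 0, 0, 0.8]]])

```text
time_s: 11.72
eef_pos: [0.5285, -0.1124, 0.1318]
tcp_rot: [-0.0, 0.951, 0.31, -0.001]
contact_force: [-1.7, 1.9, -6.3]
opening: 0.129
```

```bash
python3 r.py
```

```text
11.725 [ 528.51 -112.36  131.79] F [-1.66  1.93 -6.33] M [0.369 0.156 0.043] yaw 36.08 0.1292 0.348170601353661
```

Emit:
apply_moves(series=[[[0, 0, 0.05, 0, 0, 0, 0.8], [0, 0, 0.02, 0, 0, 0, 0.8], [0, 0, 0, 0, 0, 0, 0.8]]])

```text
time_s: 12.1
eef_pos: [0.5286, -0.1124, 0.1312]
tcp_rot: [-0.0, 0.95, 0.311, -0.001]
contact_force: [-2.8, 1.9, -6.4]
opening: 0.13
```

Emit:
apply_moves(series=[[[0, 0, 0.04, 0, 0, 0, 0.8], [0, 0, 0, 0, 0, 0, 0.8], [0, 0, 0, 0, 0, 0, 2], [0, 0, 0, 0, 0, 0, 3], [0, 0, 0, 0, 0, 0, 4], [0, 0, 0, 0, 0, 0, 4], [0, 0, -1, 0, 0, 0, 4], [0, 0, -2, 0, 0, 0, 4], [0, 0, -3, 0, 0, 0, 4], [0, 0, -3, 0, 0, 0, 6], [0, 0, -1, 0, 0, 0, 9.18], [0, 0, 0, 0, 0, 0, 9.18]]])

```text
time_s: 13.6
eef_pos: [0.5294, -0.1127, 0.2314]
tcp_rot: [0.0, 0.95, 0.311, 0.0]
contact_force: [0.1, 0.7, -0.1]
opening: 0.716
```

```bash
python3 - <<'E'
from h import *
w=snap("wrist","w3.png"); s=snap("top")
for n in((.5287,-.1125,.160),):
  for k in(w,s):
    p=np.linalg.inv(k["world_from_camera"])@[*n,1]; print(p[:2]/p[2]*k["fx"]+[k["cx"],k["cy"]])
a=cv2.resize(s["frame"][220:350,180:460],(800,371)); b=cv2.resize(w["frame"],None,fx=.35,fy=.35)
cv2.imwrite("pics/c3.png",np.vstack([a,np.pad(b,((0,0),(0,800-b.shape[1]),(0,0)))])[:,:,::-1])
E
python3 r.py
```

```text
[319.52278517 206.43625488]
[371.7700749  267.73372628]
13.7 [ 528.6  -112.71  230.06] F [ 0.23 -0.46 -0.7 ] M [ 0.031 -0.163 -0.003] yaw 36.29 0.8009 0.44284553792929116
```

View pics/w3.png

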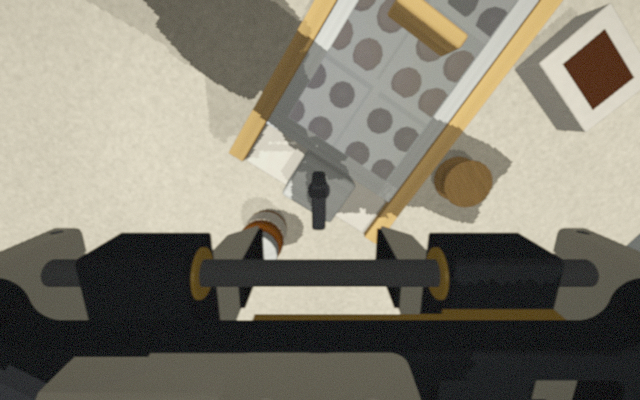

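The wrist view shows the bar at (319,200), still in line with the tool: raised and turned about 122°. Nothing round the case has moved. Going to the lid handle now.

Emit:
apply_moves(series=[[[0, 0, 0, 0, 0, -9.5, 9.18], [0, 0, 0, 0, 0, -9.5, 9.18], [0, 0, 0, 0, 0, -9.5, 9.18], [0, 0, 0, 0, 0, -9.5, 9.18], [0, 0, 0, 0, 0, -9.5, 9.18], [0, 0, 0, 0, 0, -9.5, 9.18], [3, 0, 0, 0, 0, 0, 8], [4, 0, 0, 0, 0, 0, 7], [4, 0, 0, 0, 0, 0, 6], [4, 0, 1, 0, 0, 0, 6], [3, 0, 1, 0, 0, 0, 6], [0, 0, 1, 0, 0, 0, 6], [0, 0, 0, 0, 0, 0, 6], [0, 0, 0, 0, 0, 0, 6]]])

```text
time_s: 15.45
eef_pos: [0.519, 0.066, 0.2007]
tcp_rot: [-0.0, 0.687, 0.727, -0.0]
contact_force: [0.2, 0.7, 0.7]
opening: 0.653
```

```bash
python3 r.py
python3 - <<'E'
from h import *
w=snap("wrist","w4.png"); hsv=cv2.cvtColor(w["frame"],cv2.COLOR_RGB2HSV)
m=cv2.inRange(hsv,(8,90,110),(25,255,255)); m[225:]=0
for c in cv2.findContours(m,0,2)[0]:
    if cv2.contourArea(c)>100: r=cv2.minAreaRect(c); print(r,ray(w,*r[0],.105).round(4))
p=np.linalg.inv(w["world_from_camera"])@[.518,.067,.105,1]; print(p[:2]/p[2]*w["fx"]+[w["cx"],w["cy"]])
E
```

```text
15.45 [518.97  65.95 200.75] F [0.21 0.67 0.67] M [ 0.097 -0.178 -0.001] yaw 93.2 0.6528 0.9543675819647917
((321.0, 191.0), (66.0, 14.0), 90.0) [0.5114 0.0673 0.105 ]
((46.66150665283203, 151.73733520507812), (40.69457244873047, 13.633323669433594), 29.19748878479004) [ 0.4897 -0.1684  0.105 ]
((284.0, 92.5), (21.0, 372.0), 90.0) [0.4307 0.0327 0.105 ]
[320.22124369 198.18260637]
```

View pics/w4.png

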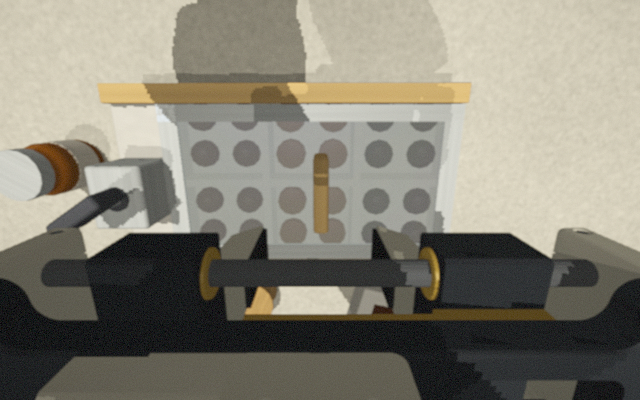

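The handle is at (321,195), centred between the fingers, and the screw stands raised and turned at the left. Descending to grip it.

Emit:
apply_moves(series=[[[0.05, 0, 2.5, 0, 0, 0, 6], [0, 0, 3, 0, 0, 0, 5], [0, 0, 3, 0, 0, 0, 5], [0, 0, 2.3, 0, 0, 0, 5], [0, 0, 1.5, 0, 0, 0, 5], [0, 0, 0, 0, 0, 0, 3], [0, 0, 0, 0, 0, 0, 2], [0, 0, 0, 0, 0, 0, 1], [0, 0, 0, 0, 0, 0, 1], [0, 0, 0, 0, 0, 0, 1]]])

```text
time_s: 16.75
eef_pos: [0.5192, 0.0676, 0.0785]
tcp_rot: [0.0, 0.687, 0.727, 0.0]
contact_force: [0.4, -1.3, 4.9]
opening: 0.152
```

```bash
python3 r.py
```

```text
16.75 [519.15  67.55  78.51] F [ 0.38 -1.34  4.92] M [-0.123 -0.031 -0.022] yaw 93.28 0.1522 0.8053160289841399
```

Gripped (14 mm). Slide 5 cm first.

Emit:
apply_moves(series=[[[0.3, 0, 0, 0, 0, 0, 1], [0.7, 0, 0, 0, 0, 0, 1], [1, 0, 0, 0, 0, 0, 1], [1, 0, 0, 0, 0, 0, 1], [1, 0, 0, 0, 0, 0, 1], [1, 0, 0, 0, 0, 0, 1]]])

```text
time_s: 17.5
eef_pos: [0.5163, 0.1173, 0.0785]
tcp_rot: [0.001, 0.687, 0.727, -0.0]
contact_force: [0.3, -3.7, 6.1]
opening: 0.152
```

```bash
python3 r.py
```

```text
17.5 [516.3  117.28  78.51] F [ 0.26 -3.73  6.06] M [-0.478 -0.103 -0.047] yaw 93.26 0.1517 0.7153027828727943
```

Emit:
apply_moves(series=[[[1, 0, 0, 0, 0, 0, 1], [1, 0, 0, 0, 0, 0, 1], [1, 0, 0, 0, 0, 0, 1], [1, 0, 0, 0, 0, 0, 1], [0.8, 0, 0, 0, 0, 0, 1], [0.4, 0, 0, 0, 0, 0, 1], [0.3, 0, 0, 0, 0, 0, 1], [0.25, 0, 0, 0, 0, 0, 1], [0.15, 0, 0, 0, 0, 0, 1], [0, 0, 0, 0, 0, 0, 1]]])

```text
time_s: 18.75
eef_pos: [0.5129, 0.1765, 0.0785]
tcp_rot: [0.0, 0.687, 0.727, 0.0]
contact_force: [-0.3, -0.5, 5.3]
opening: 0.152
```

```bash
python3 r.py
```

```text
18.75 [512.93 176.47  78.51] F [-0.25 -0.48  5.35] M [-0.282 -0.002 -0.019] yaw 93.29 0.1515 0.6176157691180495
```

Emit:
apply_moves(series=[[[0.1, 0, 0, 0, 0, 0, 1], [0.1, 0, 0, 0, 0, 0, 1], [0, 0, 0, 0, 0, 0, 1]]])

```text
time_s: 19.12
eef_pos: [0.5129, 0.177, 0.0785]
tcp_rot: [0.001, 0.687, 0.727, -0.001]
contact_force: [-1.1, -6.0, 9.8]
opening: 0.152
```

```bash
python3 r.py
```

```text
19.125 [512.9  176.96  78.47] F [-1.09 -5.96  9.78] M [-1.077  0.052  0.035] yaw 93.23 0.1517 0.614511772510713
```

Emit:
apply_moves(series=[[[0.15, 0, 0, 0, 0, 0, 1], [0, 0, 0, 0, 0, 0, 1]]])

```text
time_s: 19.38
eef_pos: [0.5129, 0.177, 0.0784]
tcp_rot: [0.002, 0.687, 0.726, -0.002]
contact_force: [-0.9, -11.3, 14.2]
opening: 0.151
```

```bash
python3 r.py
```

```text
19.375 [512.9  177.    78.44] F [ -0.92 -11.28  14.24] M [-1.883  0.196  0.085] yaw 93.18 0.1508 0.6121731415835728
```

At the end stop. Relax slightly, release, retreat.

Emit:
apply_moves(series=[[[-0.3, 0, 0, 0, 0, 0, 1], [0, 0, 0, 0, 0, 0, 1], [0, 0, 0, 0, 0, 0, 3], [0, 0, 0, 0, 0, 0, 4], [0, 0, 0, 0, 0, 0, 5], [0, 0, 0, 0, 0, 0, 5], [0, 0, -1.5, 0, 0, 0, 5], [0, 0, -3, 0, 0, 0, 5], [0, 0, -4, 0, 0, 0, 6], [0, 0, -4, 0, 0, 0, 6], [0, 0, -2, 0, 0, 0, 6], [0, 0, 0, 0, 0, 0, 6], [0, 0, 0, 0, 0, 0, 6]]])

```text
time_s: 21.0
eef_pos: [0.5122, 0.1766, 0.2226]
tcp_rot: [0.0, 0.686, 0.727, -0.0]
contact_force: [-0.3, -0.1, 0.1]
opening: 0.653
```

```bash
python3 r.py
python3 - <<'E'
from h import *
snap("scene","s9.png"); w=snap("wrist","w9.png"); hsv=cv2.cvtColor(w["frame"],cv2.COLOR_RGB2HSV)
m=cv2.inRange(hsv,(8,90,110),(25,255,255)); m[225:]=0
for c in cv2.findContours(m,0,2)[0]:
    if cv2.contourArea(c)>100: r=cv2.minAreaRect(c); print(r,ray(w,*r[0],.105).round(4))
E
```

```text
21.0 [512.16 176.57 222.58] F [-0.26 -0.08  0.12] M [ 0.129 -0.116 -0.008] yaw 93.3 0.6529 0.7732868312625053
((319.5, 188.0), (72.0, 13.0), 90.0) [0.507  0.1767 0.105 ]
((176.0, 94.5), (19.0, 346.0), 90.0) [0.4295 0.0457 0.105 ]
```

View pics/s9.png

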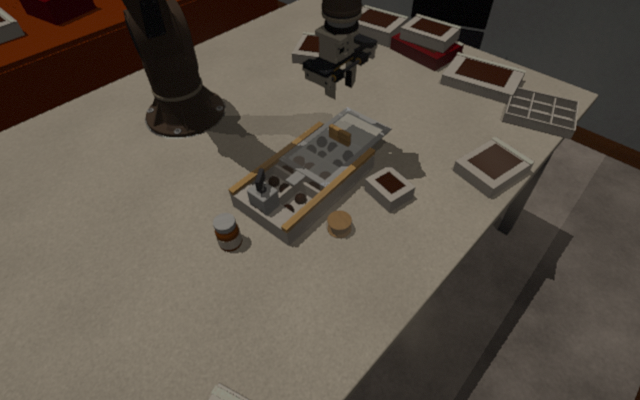

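View pics/w9.png

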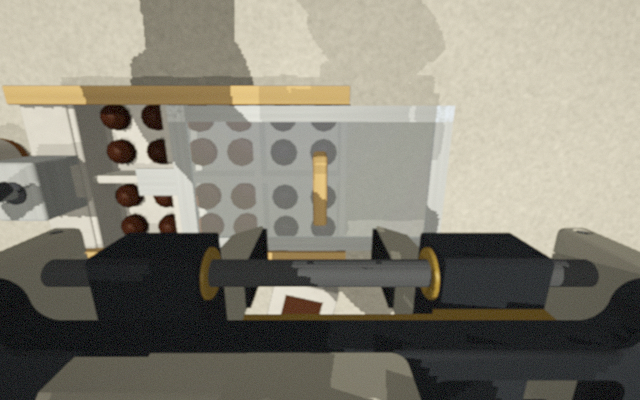

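The scene view shows the lid out over the +y end (handle at (341,133)), the screw raised and turned at (262,182), and the jar, spool and gift box where they were. The wrist view puts the handle at (320,188), which is y≈0.177, 110 mm from where it started. Handing in.

```bash
python3 -c "
from h import *
print(job.hand_in())"
```

```text
the job is handed in; nothing more can be done
None
```

The display case is open: the screw is parked in its thread and the lid is slid to its end stop. I handed the job in at about 21 s, and no verdict came back.

- **Screw:** I pulled it up in small steps and felt the stop about 10 mm up. The wrist read 12.7 N there, spring included, against the 18 N limit. I eased back about 1 mm and turned it 122–123° anticlockwise while raising it along with the thread. During the turn the upward pull stayed near the spring's own load (about 5–6 N) and the twist at or below 0.09 N m. I then lowered it onto the thread and let go. The wrist picture afterwards showed the bar still turned and raised.
- **Lid:** I slid it by its handle until the reaction rose to 11 N with no further travel. The handle had moved 109.6 mm by the arm's reading. The camera put it at about 110 mm after release, which matches full opening within the measuring error.
- **Surroundings:** in the last scene picture the jar, spool and gift box look unmoved. I judged this by eye rather than measuring it. The gripper was clear of everything, with contact force close to zero.

No check failed. While holding the screw I saw a few newtons of sideways force from a centring error of about 1 mm, and I corrected most of it during the lift.

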